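# Shim up the front of a showcase deck and hold the wedge

## Robot

A 6-joint arm with a two-finger parallel gripper is mounted at the origin on the work surface. World frame = base frame: x ahead of the robot, y to its left, z up, the work surface at z = 0. Lengths are in m, angles in rad, forces in N, time in s.
With the tool pointing down it reaches from about 0.3 to 0.875 m from the base axis. Payload 6.4 kg.
Tool frame: the origin (TCP) lies midway between the tips of the shut fingers; the grasp point (between the pads) lies 19 mm behind it; z points along the fingers, y is the line along which they close (so a half turn about z gives the same grasp; the last joint's range is limited). The gripper opens to 85 mm and grips with 20 to 120 N. Pads are 22 mm wide; open, the fingers measure 114 mm over their backs; the gripper's body (76 mm by 85 mm) begins 54 mm behind the grasp point. The pads swing forward as they close: fully open they stand 13 mm farther back than shut.
Start: joints at [1.053, 0.181, 1.607, -0, 1.354, -0.206], TCP at [0.176, 0.547, 0.231] pointing down, gripper open.
Joint ranges: [-2.99, 2.99], [-0.89, 2.07], [0.3, 2.58], [-1.14, 4.28], [0, 2.63], [-3.12, 3.12]. Speed limits (rad/s): [2.57, 2.57, 3.01, 3.14, 3.14, 3.14].

## Interface

Orientations are given as a unit quaternion [w, x, y, z].
In Python, from bench import status, camera, ctrl gives the robot as it stands. The module is installed in compiled form; this text tells all that it offers.
- The arm moves only by the shell command python3 -m handwheel 'ROWS'. ROWS is JSON, a list that holds one entry, the list of rows, each a list of 7 numbers: the opening, from -1 (shut) to 1 (fully open), then the shift along the tool's x, y, z in cm, then the turn, a rotation vector about the tool's x, y, z in degrees. A call has 1 to 10 rows; each row is the pose to reach, as a shift and turn from the pose commanded when the call began, along the tool's axes at that moment; what a row does not reach only later rows make up. A row lasts 1/8 s, in which the tool goes at most 62.5 mm and 10.7 degrees, less where a joint would pass 70% of its speed; a pose out of reach is approached as far as the arm can. A call with a gripper value outside its range is refused whole. The fingers move at their own pace and stop on an object; the grip force is fixed at half the most. Time passes only in rows, so rows that repeat a pose let the fingers close. It gives the time, the measured TCP pose, the force, the opening and the grip force at its end, in the units of the state.
- status.get_obs(): the state, without advancing time (a new reading comes with each control period).
- camera(name): name is "scene" or "top" or "wrist"; returns a dict with "frame" (480x640x3 uint8, blue, green, red), "depth" (480x640 float32, m along the optical axis (not along the pixel's ray), 0 where there is no reading), "fx", "fy", "cx", "cy" (pixels), "extrinsics" (4x4, takes a point from camera to world coordinates); the wrist camera has in their place "hand_eye" (4x4, takes a point from camera to tool coordinates, whose origin is the TCP and whose axes are the flange's). Camera axes: x right, y down, z forward; pixel columns grow to the right and rows downward; lengths in m; the calibration is good to about 2 mm. A picture is of the moment at which its call begins: read the wrist's pose just before it.
- ctrl.hand_in(): hands the job in; it is judged then, once.
The state is a dict: "time_s": time; "q": joint angles; "dq": joint speeds; "joint_efforts": joint torques, N m; "eef_pos": TCP position; "eef_rot": TCP orientation; "wrist_force": force on the tool from outside, world axes, zero at the start; "torque": the same for the moment, N m; "opening": opening from 0.0 (shut) to 1.0 (fully open); "grasp_force": force on a finger pad.
Only numpy, scipy, OpenCV 4.12 (cv2) and the standard library are available. Lean on these libraries where they do the work, as an engineer would, in place of code of your own. Each camera call takes 0.05 s, during which the arm holds its last target. There are 200 camera calls.

## Task

Pick up the wooden levelling wedge by its upright grip and, keeping it flat on the bench, slide its thin end under the middle of the showcase deck's front edge until you feel it meet the brass edge. Then push on gently until that edge has just lifted off the base, by about 4 mm and never as much as 10 mm, and finish there still gripping the wedge in place: do not let go. Touch the deck only with the wedge and leave the other things on the bench alone.

Things in the scene. Friction and masses are not known exactly. Their poses are not given: they have to be found in the camera images.
- wedge: Loose wooden wedge, 0.12 kg, 30 mm wide (y), flat on the bench to the left or right. Origin: on the underside, under the centre of the upright grip block (30 x 30 mm, 45 mm tall; pinch it across y). The top is 28 mm high from x = 15 to 30 mm, then slopes down evenly, 1 in 4, to the thin end at x = +130 mm, 3 mm high. z up.
- plinth: Fixed cedar base of the low showcase; its front (-x) roughly faces the robot, the wedge goes in along its +x. Origin: middle, 14 mm under the tops of its runners (y = +-65 to +-105 mm, x from -70 mm) and 0 to 4 mm above the bench (varies). Between the runners an open recess 130 mm wide reaches back to x = +58 mm. The brass bolt on its side plays no part.
- deck: Cedar deck with a dark horn fixed on it, 0.42 to 0.84 kg, 210 mm wide, 18 mm thick, at most 65 mm above the bench with the horn. Rests on the runners, hinged at the back, held down by its weight alone. Origin: hinge line middle, on the underside, at plinth x = 70, z = 14 mm; x points to the back. Front edge: round brass bar, 12 mm diameter, axis at plinth x = -90 mm.
- deck_lip (a point): Middle of the front edge's underside, the lowest point of the brass bar: at plinth x = -90, y = 0, z = 14 mm when the deck is down, 14 to 18 mm above the bench. Its rise over the 14 mm is the lift. Once they touch, sliding the wedge in by 4 mm raises it 1 mm.
- hinoki_block: Bystander: flat two-colour wood sample block 80 x 50 x 22 mm, on the bench on the other side from the wedge. Origin: centre of underside.
- yosegi_box: Bystander: patterned wooden box 90 x 65 x 45 mm, right of the showcase. Origin: centre of underside.
- pewter_weight: Bystander: small metal bar weight 30 x 70 x 22 mm, left of the showcase. Origin: centre of underside.

How it is judged:
On the way:
1. the wedge, held by the fingers and flat on the bench, meets the deck's edge while the deck is still down (contact force between wedge and deck above 0.2 N and contact force between the fingers and wedge above 1 N and angle between wedge's own z axis and vertical below 0.1 rad and z of deck_lip in the frame of plinth below 0.0155 m).
At the end, for the whole second after the job is handed in: Deck edge at rest 1.8 to 6.5 mm above its seat, carried by the wedge (over 0.5 N), not touched by the robot; wedge gripped (over 2 N), flat on the bench (4 mm, 0.08 rad), its grip within 50 mm of the showcase middle line; bystanders within 15 mm of their starts (z of deck_lip in the frame of plinth between 0.0158 and 0.0205 m and contact force between wedge and deck above 0.5 N and contact force between the fingers and wedge above 2 N and contact force between each of the arm, the fingers and deck below 0.2 N and angle between wedge's own z axis and vertical below 0.08 rad and height (world z) of wedge below 0.004 m and y of wedge in the frame of plinth between -0.05 and 0.05 m and linear speed of wedge below 0.01 m/s and angular speed of deck below 0.05 rad/s and distance of each of hinoki_block, yosegi_box, pewter_weight from where it was at the start of the episode below 0.015 m); the arm keeps its last pose, push and grip.
It fails at once if the deck's edge is raised 10 mm or more (z of deck_lip in the frame of plinth above 0.024 m).
It fails at once if the robot itself presses on the deck (contact force between any of the arm, the fingers and deck above 2 N).
It fails at once if a bystander is disturbed (distance of any of hinoki_block, yosegi_box, pewter_weight from where it was at the start of the episode above 0.015 m).
It also fails if it takes over 48 s, if anything falls off the work surface, if the arm or the gripper's body presses on something with over 40 N, if the wrist force passes 120 N, or if a joint passes its speed limit or range.

## Working session

There is one attempt and no reset: what is moved stays moved. The work goes in short steps, Python scripts to look and compute and a shell command to move; the robot and the scene stay as the last step left them, time stands still between calls to the robot, and variables do not carry over. Pictures are saved under pics/ and viewed, at most 10 in all, crops included, and the job is handed in when it is done.

```bash
mkdir -p pics; python3 - <<'E'
from bench import status,camera
import cv2,numpy as np
o=status.get_obs();print({k:np.round(v,3).tolist() for k,v in o.items()})
for n in("top","scene"):
    c=camera(n);cv2.imwrite(f"pics/{n}0.png",c["frame"]);np.savez(f"{n}0.npz",**c);print(n,c["fx"],c["cx"],c["cy"],np.round(c["extrinsics"],3).tolist())
E
```

```text
{'time_s': 0.0, 'q': [1.053, 0.182, 1.608, 0.0, 1.354, -0.206], 'dq': [0.001, 0.0, 0.002, -0.001, 0.001, -0.0], 'joint_efforts': [-0.002, -44.487, -35.134, -0.0, 0.009, -0.0], 'eef_pos': [0.176, 0.547, 0.23], 'eef_rot': [-0.0, 0.155, 0.988, -0.001], 'wrist_force': [0.807, -0.896, 0.209], 'torque': [0.02, 0.011, 0.025], 'grasp_force': 0.0, 'opening': 1.002}
top 550.4579549595715 315.6626447863751 242.92756180001933 [[0.015, -0.977, 0.213, 0.383], [-1.0, -0.013, 0.007, -0.023], [-0.004, -0.213, -0.977, 1.106], [0.0, 0.0, 0.0, 1.0]]
scene 516.2928352799069 323.1436517267095 249.79116768176792 [[0.293, 0.645, -0.706, 1.372], [0.956, -0.181, 0.232, -0.269], [0.022, -0.742, -0.67, 0.786], [0.0, 0.0, 0.0, 1.0]]
```

View pics/top0.png

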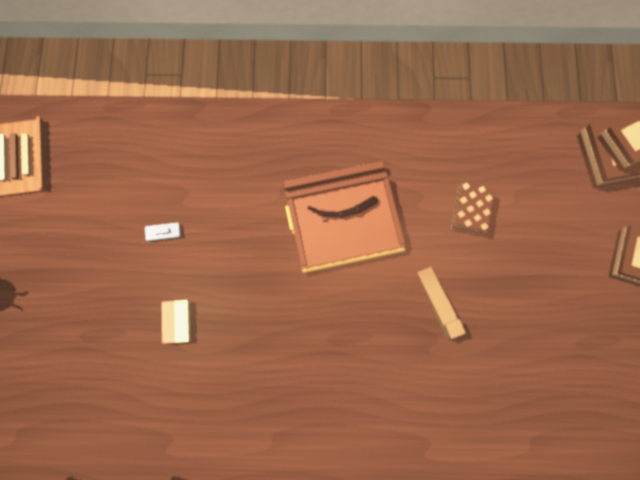

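View pics/scene0.png

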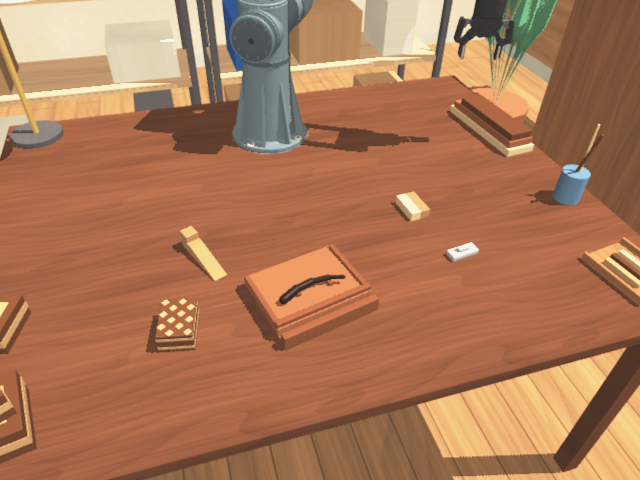

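Top view: the wedge grip top is near (453,331) and its thin end near (427,270). The brass front edge runs from (304,270) to (404,250). The scene view confirms this, and the wedge path to the front edge is clear.

```bash
cat >h.py <<'E'
import numpy as np,cv2
def ray(c,uv,z,T=None):
    T=c["extrinsics"] if T is None else T
    uv=np.atleast_2d(np.asarray(uv,float))
    d=np.c_[(uv[:,0]-c["cx"])/c["fx"],(uv[:,1]-c["cy"])/c["fy"],np.ones(len(uv))]@T[:3,:3].T
    s=(z-T[2,3])/d[:,2]
    return T[:3,3]+d*s[:,None]
def pts(c,T=None):
    T=c["extrinsics"] if T is None else T
    v,u=np.mgrid[:480,:640];D=c["depth"]
    P=np.stack([(u-c["cx"])/c["fx"]*D,(v-c["cy"])/c["fy"]*D,D],-1)
    return P@T[:3,:3].T+T[:3,3]
E
python3 - <<'E'
from h import *
c=dict(np.load("top0.npz"));P=pts(c);f=c["frame"]
hsv=cv2.cvtColor(f,cv2.COLOR_BGR2HSV)
for p in[(453,331),(427,270),(440,300),(325,266),(385,254),(350,240),(460,330)]:print(p,f[p[1],p[0]],hsv[p[1],p[0]],P[p[1],p[0]].round(4))
print("bench",P[380,300].round(4),P[300,250].round(4))
# wedge
m=cv2.inRange(hsv,(12,90,150),(25,200,255))
w=np.zeros_like(m);w[255:350,405:480]=m[255:350,405:480]
cn=max(cv2.findContours(w,0,2)[0],key=cv2.contourArea);r=cv2.minAreaRect(cn);print(r,cv2.boxPoints(r).round(1).tolist())
# brass
b=np.zeros_like(m);b[244:276,298:410]=cv2.inRange(hsv,(16,120,120),(30,255,255))[244:276,298:410]
y,x=np.nonzero(b);print(len(x),x.min(),x.max())
l=cv2.fitLine(np.c_[x,y].astype(np.float32),2,0,.01,.01).ravel();print(l)
uv=[(t,l[3]+(t-l[2])*l[1]/l[0]) for t in(x.min(),x.max())];print(uv)
for z in(.026,.030):print(ray(c,uv,z).round(4).tolist())
cv2.imwrite("pics/t1.png",cv2.resize(np.hstack([f[240:350,290:480],cv2.cvtColor(w|b,8)[240:350,290:480]]),None,fx=2,fy=2,interpolation=0))
E
```

```text
(453, 331) [129 193 238] [ 18 117 238] [ 0.4461 -0.2797  0.0436]
(427, 270) [116 174 229] [ 15 126 229] [ 0.5704 -0.2419  0.0014]
(440, 300) [127 192 238] [ 18 119 238] [ 0.5075 -0.2619  0.0209]
(325, 266) [108 187 233] [ 19 137 233] [ 0.5716 -0.0345  0.0251]
(385, 254) [ 96 163 216] [ 17 142 216] [ 0.5981 -0.1545  0.0226]
(350, 240) [100 146 227] [ 11 143 227] [ 0.6242 -0.084   0.03  ]
(460, 330) [128 190 237] [ 17 117 237] [ 0.4481 -0.2927  0.0454]
bench [ 0.3498  0.0115 -0.001 ] [0.5043 0.115  0.0021]
((440.10009765625, 302.70001220703125), (76.47352600097656, 21.0190372467041), 63.43495178222656) [[413.6000061035156, 273.20001220703125], [432.3999938964844, 263.79998779296875], [466.6000061035156, 332.20001220703125], [447.79998779296875, 341.6000061035156]]
375 302 404
[ 9.7782207e-01 -2.0943734e-01  3.5314932e+02  2.5948801e+02]
[(np.int64(302), np.float64(270.4435561281501)), (np.int64(404), np.float64(248.5964231090436))]
[[0.5619, 0.011, 0.026], [0.609, -0.1923, 0.026]]
[[0.5612, 0.0109, 0.03], [0.6082, -0.1916, 0.03]]
```

View pics/t1.png

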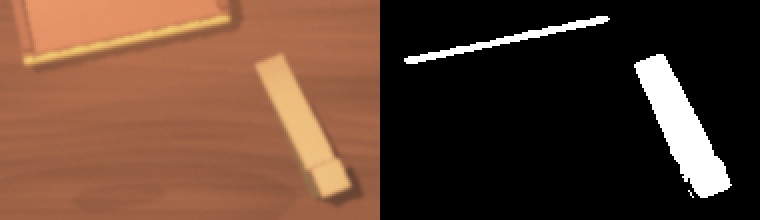

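The masks look clean: brass spans 209 mm (expected 210), giving showcase yaw of about 13°. Next I'll get the wedge's grip centre and axis.

```bash
python3 - <<'E'
from h import *
c=dict(np.load("top0.npz"));P=pts(c);f=c["frame"];hsv=cv2.cvtColor(f,cv2.COLOR_BGR2HSV)
m=cv2.inRange(hsv,(12,90,150),(25,200,255));k=np.zeros_like(m);k[255:350,405:480]=1
w=(m>0)&(k>0)
g=w&(P[...,2]>.037)
y,x=np.nonzero(g);G=ray(c,[(x.mean(),y.mean())],.045)[0];print("grip",len(x),x.mean(),y.mean(),G,cv2.minAreaRect(np.c_[x,y].astype(np.float32)))
s=w&(P[...,2]<.024);Q=P[s]
# centreline of slope from pixels by own height
l=cv2.fitLine(Q[:,:2].astype(np.float32),2,0,.01,.01).ravel();print("slope",len(Q),l,np.degrees(np.arctan2(l[1],l[0])))
T=ray(c,[(423,268.5)],.003)[0];print("tip",T,np.hypot(*(T-G)[:2]),np.degrees(np.arctan2(*(T-G)[1::-1])))
u=np.array(l[:2])*np.sign(l[0]);t=(Q[:,:2]-G[:2])@u;n=(Q[:,:2]-G[:2])@[-u[1],u[0]];print(t.min(),t.max(),n.min(),n.max(),n.mean())
from bench import status
from scipy.spatial.transform import Rotation as R
q=status.get_obs()["eef_rot"];print(R.from_quat(q,scalar_first=True).as_matrix().round(3))
E
```

```text
grip 263 454.0760456273764 327.615969581749 [ 0.45243083 -0.28168027  0.045     ] ((441.3274841308594, 307.355224609375), (66.09436798095703, 18.95282745361328), 59.98163604736328)
slope 874 [ 0.92628944  0.3768128   0.52275765 -0.25427923] 22.136396
tip [ 0.57310765 -0.23358306  0.003     ] 0.12990856435609127 21.730354173861112
-0.01970608434077219 0.12982528435821994 -0.030678515135111488 0.015122052345605666 -0.00111874447519064
[[-0.952  0.307 -0.001]
 [ 0.307  0.952 -0.001]
 [ 0.    -0.002 -1.   ]]
```

```bash
python3 - <<'E'
from bench import camera
c=camera("wrist");print(c["hand_eye"].round(3),c["fx"],c["cx"],c["cy"])
E
```

```text
[[-0.    -0.962 -0.272  0.07 ]
 [ 1.    -0.001  0.001 -0.002]
 [-0.001 -0.272  0.962 -0.143]
 [ 0.     0.     0.     1.   ]] 431.9015738924628 318.3668202017481 239.3914160295829
```

```bash
python3 -m handwheel '[[[1,-36.7,-24.6,0,0,0,90],[1,-36.7,-24.6,0,0,0,90],[1,-36.7,-24.6,0,0,0,90],[1,-36.7,-24.6,0,0,0,90],[1,-36.7,-24.6,0,0,0,90],[1,-36.7,-24.6,0,0,0,90],[1,-36.7,-24.6,0,0,0,90],[1,-36.7,-24.6,0,0,0,90],[1,-36.7,-24.6,0,0,0,90],[1,-36.7,-24.6,0,0,0,90]]]'
```

```text
time_s: 1.4
eef_pos: [0.4501, 0.2003, 0.231]
eef_rot: [-0.0, 0.808, 0.589, -0.0]
wrist_force: [-0.8, 0.9, 0.8]
opening: 0.998
grasp_force: 0.0
```

```bash
python3 -m handwheel '[[[1,-45.9,14.8,0,0,0,50],[1,-45.9,14.8,0,0,0,50],[1,-45.9,14.8,0,0,0,50],[1,-45.9,14.8,0,0,0,50],[1,-45.9,14.8,0,0,0,50],[1,-45.9,14.8,0,0,0,50],[1,-45.9,14.8,0,0,0,50],[1,-45.9,14.8,0,0,0,50],[1,-45.9,14.8,0,0,0,50],[1,-45.9,14.8,0,0,0,50]]]'
cat >>h.py <<'E'
from scipy.spatial.transform import Rotation as R
def wrist():
    from bench import status,camera
    o=status.get_obs();c=camera("wrist");T=np.eye(4)
    T[:3,:3]=R.from_quat(o["eef_rot"],scalar_first=True).as_matrix();T[:3,3]=o["eef_pos"]
    return o,c,T,T@c["hand_eye"]
E
python3 - <<'E'
from h import *
o,c,T,W=wrist();np.savez("w1.npz",W=W,T=T,**c)
cv2.imwrite("pics/w1.png",c["frame"]);print(o["eef_pos"],T.round(3))
E
```

```text
time_s: 2.65
eef_pos: [0.4501, -0.2808, 0.2309]
eef_rot: [-0.001, 0.981, 0.193, -0.0]
wrist_force: [0.4, -0.3, 0.7]
opening: 1.002
grasp_force: 0.0
[ 0.45014303 -0.28081739  0.23087058] [[ 0.926  0.378 -0.001  0.45 ]
 [ 0.378 -0.926  0.001 -0.281]
 [-0.    -0.001 -1.     0.231]
 [ 0.     0.     0.     1.   ]]
```

View pics/w1.png

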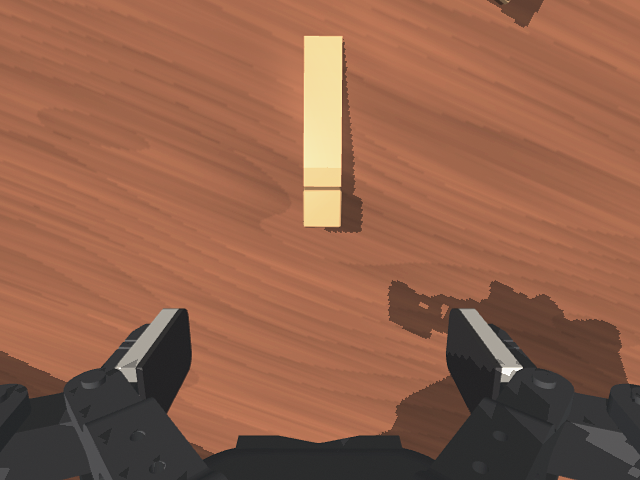

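The wedge is straight in the wrist view: grip top spans columns 303–341, rows 190–227, with the tip at row 36.

```bash
python3 - <<'E'
from h import *
c=dict(np.load("w1.npz"));W=c["W"];T=c["T"]
G=ray(c,[(322,208.5)],.045,W)[0];E=ray(c,[(303.5,190.5),(341,190.5),(303.5,227),(341,227)],.045,W)
t=ray(c,[(304,36),(342,36)],.003,W)
print("grip",G,"size",np.linalg.norm(E[1]-E[0]),np.linalg.norm(E[2]-E[0]))
tm=t.mean(0);d=(tm-G)[:2];print("tip",tm,np.hypot(*d),"tipw",np.linalg.norm(t[1]-t[0]),"yaw",np.degrees(np.arctan2(d[1],d[0])))
print("grip in tool cm",(T[:3,:3].T@(G-T[:3,3])*100).round(2))
E
```

```text
grip [ 0.45088962 -0.28410536  0.045     ] size 0.028756717285419203 0.02885934467078117
tip [ 0.57125177 -0.23584037  0.003     ] 0.12967866736869899 tipw 0.029925443723215945 yaw 21.850691419028536
grip in tool cm [-0.05  0.36 18.59]
```

```bash
python3 -m handwheel '[[[1,-0.05,0.36,6,0,0,0],[1,-0.05,0.36,12,0,0,0],[1,-0.05,0.36,17,0,0,0],[1,-0.05,0.36,20,0,0,0],[1,-0.05,0.36,21.8,0,0,0],[1,-0.05,0.36,21.8,0,0,0],[1,-0.05,0.36,21.8,0,0,0],[-1,-0.05,0.36,21.8,0,0,0],[-1,-0.05,0.36,21.8,0,0,0],[-1,-0.05,0.36,21.8,0,0,0]]]'; python3 -m handwheel '[[[-1,0,0,0,0,0,0],[-1,0,0,0,0,0,0],[-1,0,0,0,0,0,0]]]'
```

```text
time_s: 3.95
eef_pos: [0.4513, -0.2854, 0.0137]
eef_rot: [0.0, 0.981, 0.192, 0.0]
wrist_force: [-1.5, 1.6, 0.9]
opening: 0.379
grasp_force: 0.4
time_s: 4.32
eef_pos: [0.4515, -0.2856, 0.0139]
eef_rot: [0.0, 0.981, 0.192, 0.0]
wrist_force: [-0.3, 1.5, 5.5]
opening: 0.343
grasp_force: 59.7
```

```bash
python3 -m handwheel '[[[-1,0.5,-1.5,-0.1,0,0,1],[-1,1,-3.1,-0.1,0,0,2],[-1,1.5,-4.7,-0.1,0,0,3],[-1,2,-6.3,-0.1,0,0,4],[-1,2.5,-7.9,-0.1,0,0,5],[-1,3,-9.5,-0.1,0,0,6],[-1,3.5,-11.1,-0.1,0,0,7],[-1,4,-12.7,-0.1,0,0,8],[-1,4.5,-14.3,-0.1,0,0,9.1],[-1,4.9,-15.4,-0.1,0,0,9.1]]]'
python3 - <<'E'
from h import *
o,c,T,W=wrist();np.savez("w2.npz",W=W,T=T,**c)
cv2.imwrite("pics/w2.png",c["frame"]);print(o["eef_pos"],o["wrist_force"],np.degrees(np.arctan2(T[1,0],T[0,0])))
E
```

```text
time_s: 5.58
eef_pos: [0.4382, -0.1234, 0.0141]
eef_rot: [-0.0, 0.994, 0.114, -0.0]
wrist_force: [-0.2, -0.3, -1.1]
opening: 0.339
grasp_force: 59.0
[ 0.43821643 -0.12335069  0.0140787 ] [-0.20969031 -0.32226879 -1.09685987] 13.060363470381345
```

View pics/w2.png

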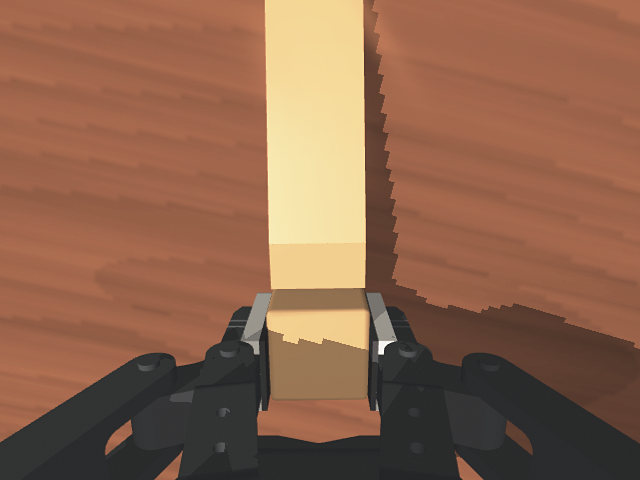

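Grip is good and aligned with the showcase. I'll take a top-depth baseline of the deck, then advance short of contact.

```bash
cat >>h.py <<'E'
def deck():
    from bench import status,camera
    o=status.get_obs()
    L=np.array([.585,-.0905]);ux=np.array([.974,.226]);uy=np.array([-.226,.974]);r=[]
    fr=[]
    for i in range(3):
        c=camera("top");P=pts(c);d=P[...,:2]-L;a=d@ux;b=d@uy;z=P[...,2]
        k=(z>.015)&(z<.045)&(abs(abs(b)-.07)<.03)
        f=k&(a>.012)&(a<.04);bk=k&(a>.12)&(a<.14)
        r.append((z[f].mean(),z[bk].mean(),f.sum()))
    w=R.from_quat(o["eef_rot"],scalar_first=True).as_matrix()
    p=(o["eef_pos"][:2]-L);F=o["wrist_force"]
    print("t",o["time_s"],"dist to lip mm",-1e3*(p@ux),"lat",1e3*(p@uy),"z",o["eef_pos"][2],"F along",F[:2]@ux,"Fz",F[2],"grip",o["grasp_force"])
    print("deck front/back z mm",1e3*np.mean(r,0)[:2],"n",r[0][2]);return c
E
python3 -c "from h import *;deck()"
python3 -m handwheel '[[[-1,0.5,0,0.05,0,0,0],[-1,1,0,0.05,0,0,0],[-1,1.6,0,0.05,0,0,0],[-1,2.2,0,0.05,0,0,0],[-1,2.8,0,0.05,0,0,0],[-1,3.4,0,0.05,0,0,0],[-1,4,0,0.05,0,0,0],[-1,4.5,0,0.05,0,0,0],[-1,5,0,0.05,0,0,0],[-1,5.5,0,0.05,0,0,0]]]'
python3 -m handwheel '[[[-1,0.1,0,0,0,0,0],[-1,0.2,0,0,0,0,0]]]'
python3 -c "from h import *;c=deck();cv2.imwrite('pics/t2.png',cv2.resize(c['frame'][180:340,270:480],None,fx=3,fy=3))"
```

```text
t 5.625 dist to lip mm 150.46525310358862 lat 2.382820711198617 z 0.013916248367636604 F along 0.4163607823753175 Fz 0.5721351694667531 grip 59.480443596839905
deck front/back z mm [32.7475511  32.82660185] n 831
time_s: 7.02
eef_pos: [0.4924, -0.1116, 0.0139]
eef_rot: [0.0, 0.994, 0.114, -0.0]
wrist_force: [-3.2, -0.5, 4.9]
opening: 0.338
grasp_force: 59.9
time_s: 7.28
eef_pos: [0.494, -0.1113, 0.0139]
eef_rot: [0.0, 0.994, 0.114, -0.0]
wrist_force: [-4.2, -0.1, 5.5]
opening: 0.345
grasp_force: 60.0
t 7.275 dist to lip mm 93.30595683870132 lat 0.27967491780673304 z 0.013912779920536283 F along -4.120462005696957 Fz 5.519883466256353 grip 60.005178451538086
deck front/back z mm [32.68887647 32.82381858] n 817
```

View pics/t2.png

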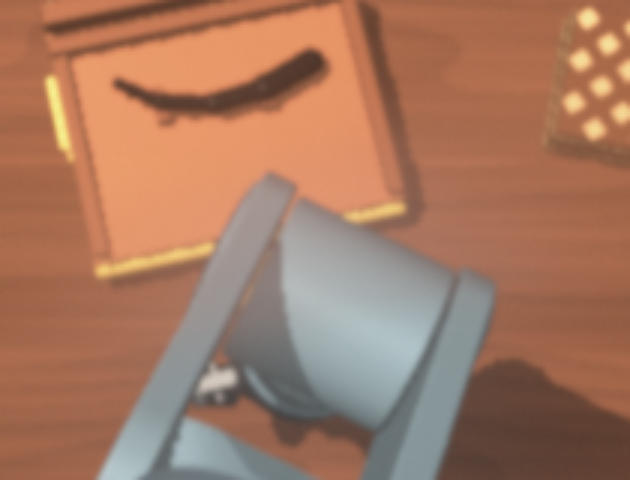

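Arm covers the edge's middle, but both deck sides are visible and the depth is steady (deck top 32.7 mm, so lip about 14.7 mm; contact expected near 85 mm). I'll ease the bench pressure and creep in.

```bash
python3 -m handwheel '[[[-1,0,0,-0.05,0,0,0],[-1,0.1,0,-0.05,0,0,0],[-1,0.2,0,-0.05,0,0,0],[-1,0.3,0,-0.05,0,0,0],[-1,0.4,0,-0.05,0,0,0]]]'; python3 -c "from h import *;deck()"
python3 -m handwheel '[[[-1,0.1,0,0,0,0,0],[-1,0.2,0,0,0,0,0]]]'; python3 -c "from h import *;deck()"
python3 -m handwheel '[[[-1,0.1,0,0,0,0,0],[-1,0.2,0,0,0,0,0]]]'; python3 -c "from h import *;deck()"
```

```text
time_s: 8.05
eef_pos: [0.498, -0.1103, 0.0142]
eef_rot: [-0.0, 0.994, 0.114, -0.0]
wrist_force: [-0.7, -0.2, -1.3]
opening: 0.345
grasp_force: 59.3
t 8.05 dist to lip mm 89.17988350379764 lat 0.35079634561995404 z 0.014229905695581389 F along -0.7538050579547418 Fz -1.2783158062788904 grip 59.25686717033386
deck front/back z mm [32.77288139 32.82532078] n 799
time_s: 8.45
eef_pos: [0.5, -0.1099, 0.0143]
eef_rot: [0.0, 0.994, 0.114, 0.0]
wrist_force: [-0.6, -0.5, -1.5]
opening: 0.341
grasp_force: 59.3
t 8.45 dist to lip mm 87.16847865260989 lat 0.32797149532801423 z 0.014316126135214984 F along -0.6574764482545931 Fz -1.4789570839450787 grip 59.25699055194855
deck front/back z mm [32.69431179 32.85032902] n 785
time_s: 8.85
eef_pos: [0.5019, -0.1095, 0.0143]
eef_rot: [0.0, 0.994, 0.114, 0.0]
wrist_force: [-0.2, -0.3, -0.7]
opening: 0.345
grasp_force: 59.3
t 8.85 dist to lip mm 85.19293897963189 lat 0.30761603160225887 z 0.014307412395369312 F along -0.3051554805831563 Fz -0.6839038023897911 grip 59.25680994987488
deck front/back z mm [32.75990755 32.86599948] n 770
```

Clean baseline of about −0.5 N. I'll keep creeping.

```bash
for i in 1; do :; done
python3 -m handwheel '[[[-1,0.1,0,0,0,0,0],[-1,0.2,0,0,0,0,0]]]'; python3 -c "from h import *;deck()"
python3 -m handwheel '[[[-1,0.1,0,0,0,0,0],[-1,0.2,0,0,0,0,0]]]'; python3 -c "from h import *;deck()"
python3 -m handwheel '[[[-1,0.1,0,0,0,0,0],[-1,0.2,0,0,0,0,0]]]'; python3 -c "from h import *;deck()"
```

```text
time_s: 9.25
eef_pos: [0.5037, -0.109, 0.0142]
eef_rot: [-0.0, 0.994, 0.114, -0.0]
wrist_force: [-0.6, -0.5, -1.6]
opening: 0.344
grasp_force: 59.2
t 9.25 dist to lip mm 83.34862375590711 lat 0.39107247183044447 z 0.01421744292985554 F along -0.7100074035840063 Fz -1.5818543604129889 grip 59.1532838344574
deck front/back z mm [32.8830671  32.80773904] n 750
time_s: 9.65
eef_pos: [0.5045, -0.1085, 0.014]
eef_rot: [-0.0, 0.994, 0.114, -0.001]
wrist_force: [-8.0, -2.0, 2.0]
opening: 0.338
grasp_force: 59.4
t 9.65 dist to lip mm 82.44410515946225 lat 0.6478944706083595 z 0.013950301410668754 F along -8.232165125379899 Fz 1.97219072447623 grip 59.4272643327713
deck front/back z mm [32.85649252 32.89633686] n 742
time_s: 10.05
eef_pos: [0.5061, -0.108, 0.0139]
eef_rot: [-0.0, 0.994, 0.114, -0.002]
wrist_force: [-7.9, -2.2, 3.1]
opening: 0.344
grasp_force: 59.4
t 10.05 dist to lip mm 80.79964900594776 lat 0.7725594073876886 z 0.013940771501555715 F along -8.17983475372498 Fz 3.1013732962030653 grip 59.43816661834717
deck front/back z mm [33.23424871 32.83886541] n 717
```

Contact was felt at about 83 mm (−8 N) with the deck still down, and the edge is now just rising. I'll push gently towards 67 mm.

```bash
python3 -m handwheel '[[[-1,0.1,0,0,0,0,0],[-1,0.2,0,0,0,0,0],[-1,0.3,0,0,0,0,0],[-1,0.4,0,0,0,0,0],[-1,0.5,0,0,0,0,0]]]'; python3 -c "from h import *;deck()"
python3 -m handwheel '[[[-1,0.1,0,0,0,0,0],[-1,0.2,0,0,0,0,0],[-1,0.3,0,0,0,0,0],[-1,0.4,0,0,0,0,0]]]'; python3 -c "from h import *;deck()"
```

```text
time_s: 10.82
eef_pos: [0.5109, -0.1069, 0.014]
eef_rot: [-0.0, 0.994, 0.114, -0.002]
wrist_force: [-7.7, -1.0, 2.3]
opening: 0.341
grasp_force: 59.6
t 10.825 dist to lip mm 75.83378853513099 lat 0.7980505110398934 z 0.013958062549623049 F along -7.734803905683521 Fz 2.321828609353568 grip 59.623961448669434
deck front/back z mm [34.31159545 33.20730405] n 660
time_s: 11.48
eef_pos: [0.5148, -0.106, 0.0139]
eef_rot: [-0.0, 0.994, 0.114, -0.002]
wrist_force: [-7.9, -2.5, 3.7]
opening: 0.345
grasp_force: 59.7
t 11.475 dist to lip mm 71.8607422859403 lat 0.8033480361112884 z 0.013936869363232955 F along -8.243752332309045 Fz 3.6506892545657252 grip 59.72748398780823
deck front/back z mm [35.17796399 33.40886809] n 614
```

```bash
python3 -m handwheel '[[[-1,0.1,0,0,0,0,0],[-1,0.2,0,0,0,0,0],[-1,0.3,0,0,0,0,0],[-1,0.4,0,0,0,0,0],[-1,0.45,0,0,0,0,0],[-1,0.45,0,0,0,0,0],[-1,0.45,0,0,0,0,0],[-1,0.45,0,0,0,0,0],[-1,0.45,0,0,0,0,0],[-1,0.45,0,0,0,0,0]]]'; python3 -c "
from h import *;deck()
o,c,T,W=wrist();cv2.imwrite('pics/w3.png',c['frame'])"
```

```text
time_s: 12.88
eef_pos: [0.5193, -0.1049, 0.014]
eef_rot: [-0.0, 0.994, 0.114, -0.002]
wrist_force: [-7.1, -1.2, 3.1]
opening: 0.34
grasp_force: 59.6
t 12.875 dist to lip mm 67.25396132169688 lat 0.7768435238938681 z 0.013952863289973454 F along -7.190388739749398 Fz 3.0786998869232756 grip 59.632805585861206
deck front/back z mm [36.19023856 33.65774565] n 553
```

View pics/w3.png

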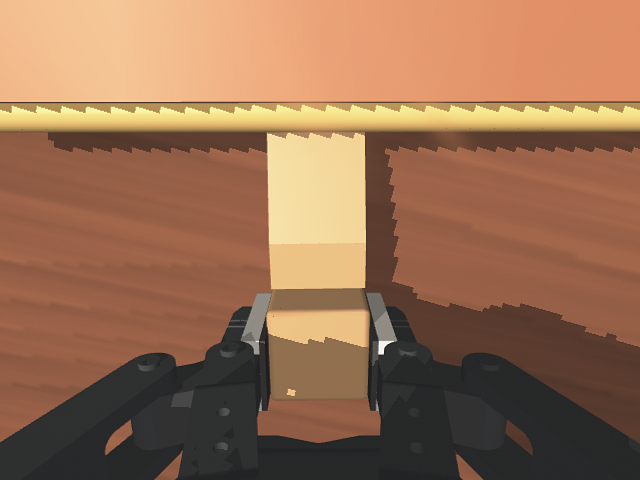

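The wrist view shows the wedge square under the brass edge (edge at row 130, wedge at columns 268–365), gripped, with the fingers well clear of the deck. Both estimates give a lift of about 4 mm: (83−67.3)/4 ≈ 3.9, and from depth 3.4/0.84 ≈ 4.1.

```bash
python3 -c "from bench import ctrl;print(ctrl.hand_in())"
```

```text
the job is handed in; nothing more can be done
None
```

The job is handed in at about 13 s of the 48 s allowed: the wedge is still gripped and flat under the middle of the deck's front edge, with a measured lift of about 4 mm; no verdict came back.

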